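# Fit the brush head on the spin scrubber

## Task

Get the electric scrubber ready: slip the blue splash ring over the splined shaft of the upright power unit so that it lies flat on the black spring collar, and let go of it. Then turn the orange brush head until its socket meshes with the shaft, slide it down onto the ring and press against the spring until the collar has sunk right to its stop; finish while still gripping the head and pressing it down there. Leave the pot, the tub and the spool of thread where they stand.

Things in the scene. Friction and masses are not known exactly. Their poses are not given: they have to be found in the camera images.
- power_unit: Upright white power unit of a scrubber in a round grey stand (110 mm wide), fixed to the worktop. Origin: centre of the stand's underside; z up along the shaft, x and y along the splines of the steel shaft on top. White housing 48 mm wide at its top, 115.5 mm above the origin.
- shaft_tip (a point): Tip of the steel shaft, 156 mm above the power unit's origin. Four splines (a plus from above, along the unit's x and y), 6 mm wide, 26 mm across over opposite ones, with rounded tops 149 mm above the unit's origin; a round domed pilot, 6 mm diameter, stands 7 mm above them. The shaft does not turn.
- collar_top (a point): Centre of the top face of the black collar (42 mm diameter) round the shaft; 126 mm above the power unit's origin when up. It moves down with the collar.
- collar (a joint): How far the spring collar is pushed down, in m: 0 up, 0.010 at its stop (top face then level with the housing's top to within 1 mm). The spring gives about 4 N at 0 and 9 N at 0.010; the weight of ring and head does not move it.
- splash_ring: Blue loose ring, 50 mm outer and 34 mm inner diameter, 16 mm high, about 30 g, lying flat on the worktop. Origin: centre of its underside, z up. It passes over the splines with 4 mm to spare all round.
- brush_head: Loose brush head, about 120 g, socket down on the worktop. Orange and grey body 54 mm wide (along its x, between flat parallel sides to grip), 74 mm long (along y), 34 mm high, on top tufts 44 x 64 mm up to 47 mm. Origin: centre of its underside, z up. Lying on the ring it is 142 mm above the power unit's origin with the collar up, 132 mm at the stop.
- socket (a point): Mouth of the socket, at the head's origin: plus-shaped, 28 mm deep, slots along the head's x and y, 7.6 mm wide, 27.6 mm across. Meshes in any of four positions a quarter turn apart, to within about 0.06 rad.
- wax_pot: Bystander: low round pot, 91 mm diameter, 44 mm high. Origin: centre of its underside.
- stain_tub: Bystander: white, yellow and blue tub, 78 x 84 mm, 130 mm high. Origin: centre of its underside.
- spool_red: Bystander: spool of dark red thread standing on end, 28 mm diameter, 43 mm high. Origin: centre of its underside.
There are look-alikes about, which are no part of the job. What is shaped like the power_unit but brown is not meant. What is shaped like the splash_ring but pink is not meant.

How it is judged:
On the way, in this order (a step that is already met when the one before it is completed fails the run):
1. the ring lies flat on the collar round the shaft, released, the head not yet on it (horizontal distance between splash_ring and power_unit below 0.0065 m and z of splash_ring in the frame of power_unit between 0.122 and 0.129 m and angle between splash_ring's own z axis and vertical below 0.08 rad and contact force between splash_ring and the fingers below 0.1 N and contact force between brush_head and splash_ring below 0.1 N), for 0.2 s.
2. the head is meshed with the splines above the ring (horizontal distance between brush_head and power_unit below 0.003 m and (angle between the x axis of brush_head and the x axis of power_unit, either way round below 0.12 rad or angle between the x axis of brush_head and the y axis of power_unit, either way round below 0.12 rad) and angle between brush_head's own z axis and vertical below 0.08 rad and z of brush_head in the frame of power_unit below 0.1455 m), for 0.2 s.
At the end, for the whole second after the job is handed in: The fingers still grip the head (over 3 N); it is meshed (3 mm, 0.12 rad, tilt under 0.08 rad), at rest, and presses the flat ring (over 3 N) on the collar, which is down over 7 of its 10 mm; bystanders within 30 mm of their start (horizontal distance between brush_head and power_unit below 0.003 m and (angle between the x axis of brush_head and the x axis of power_unit, either way round below 0.12 rad or angle between the x axis of brush_head and the y axis of power_unit, either way round below 0.12 rad) and angle between each of brush_head, splash_ring's own z axis and vertical below 0.08 rad and z of brush_head in the frame of power_unit between 0.122 and 0.1365 m and value of joint collar above 0.007 m and contact force between brush_head and the fingers above 3 N and contact force between brush_head and splash_ring above 3 N and horizontal distance between splash_ring and power_unit below 0.0065 m and linear speed of brush_head below 0.02 m/s and distance of each of wax_pot, stain_tub, spool_red from where it was at the start of the episode below 0.03 m); the arm keeps its last pose, push and grip.
It fails at once if the pot is shifted by 30 mm or tipped (distance of wax_pot from where it was at the start of the episode above 0.03 m or angle between wax_pot's own z axis and vertical above 0.4 rad).
It fails at once if the tub is shifted by 30 mm or tipped (distance of stain_tub from where it was at the start of the episode above 0.03 m or angle between stain_tub's own z axis and vertical above 0.4 rad).
It fails at once if the spool of thread is shifted by 30 mm or tipped (distance of spool_red from where it was at the start of the episode above 0.03 m or angle between spool_red's own z axis and vertical above 0.4 rad).
It also fails if it takes over 58 s, if anything falls off the work surface, if the arm or the gripper's body presses on something with over 40 N, if the wrist force passes 120 N, or if a joint passes its speed limit or range.

## Robot

A 6-joint arm with a two-finger parallel gripper is mounted at the origin on a cart in front of the work surface, level with it; the furniture and walls round the work are solid. World frame = base frame: x ahead of the robot, y to its left, z up, the work surface at z = 0. Lengths are in m, angles in rad, forces in N, time in s.
With the tool pointing down it reaches from about 0.375 to 0.9 m from the base axis. Payload 3.1 kg.
Tool frame: the origin (TCP) lies midway between the tips of the shut fingers; the grasp point (between the pads) lies 19 mm behind it (manip.grasp_offset is the distance from the TCP to the grasp point, in m); z points along the fingers, y is the line along which they close (so a half turn about z gives the same grasp; the last joint's range is limited). The gripper opens to 85 mm and grips with 20 to 120 N. Pads are 22 mm wide; open, the fingers measure 114 mm over their backs; the gripper's body (76 mm by 85 mm) begins 54 mm behind the grasp point. The pads swing forward as they close: fully open they stand 13 mm farther back than shut.
Start: joints at [-1.433, 0.527, 1.433, -0, 1.181, -0.178], TCP at [0.195, -0.594, 0.231] pointing down, gripper open.
Joint ranges: [-3.08, 3.08], [-0.75, 2.2], [0.22, 2.44], [-1.43, 4.57], [0, 2.65], [-2.85, 2.85]. Speed limits (rad/s): [2.79, 2.79, 3.14, 3.14, 3.14, 3.14].

## Interface

Orientations are given as a unit quaternion [x, y, z, w].
In Python, from station import sensors, cams, order, manip gives the robot as it stands.
- The arm moves only by the tool move_arm, never from a script. Its argument "targets" is a list of rows, each an object of numbers: "dx", "dy", "dz": the shift along the world's x, y, z normalised to -1 to 1, where 1 is 25 mm; "rx", "ry", "rz": the turn, a rotation vector about the world's x, y, z normalised to -1 to 1, where 1 is 30 degrees. A call has exactly 10 rows; each row shifts and turns the commanded pose from where the row before left it; what a row does not reach is not made up. A row lasts 1/8 s, in which the tool goes at most 62.5 mm and 10.7 degrees, less where a joint would pass 70% of its speed; a pose out of reach is approached as far as the arm can. A call with a number of a shift or a turn outside -1 to 1 is refused whole. A call with a gripper value outside its range is refused whole. "claw" is the opening in per cent of the stroke, from 0 (shut) to 100 (fully open), set as the call begins (left out, the last holds). The fingers move at their own pace and stop on an object; "newtons" is the grip in N (left out, the last holds). Time passes only in rows, so rows that do not move let the fingers close, or fill a call up. It gives the time, the measured TCP pose, the force, the opening and the grip force at its end, in the units of the state.
- sensors.sense(): the state, without advancing time (a new reading comes with each control period).
- cams.snapshot(name): name is "side" or "top" or "wrist"; returns the picture (384x512x3 uint8, red, green, blue); there is no depth.
- cams.camera_model(name): a dict with "fx", "fy", "cx", "cy" (pixels), "extrinsics" (4x4, takes a point from world to camera coordinates). Camera axes: x right, y down, z forward; pixel columns grow to the right and rows downward; lengths in m; the calibration is good to about 2 mm. A picture is of the moment at which its call begins: read the wrist's pose just before it. camera_model takes no time and is no camera call; for the wrist camera it gives the pose at the moment of the call.
- order.sign_off(): hands the job in; it is judged then, once.
The state is a dict: "t": time; "q": joint angles; "qd": joint speeds; "tau": joint torques, N m; "tcp_pos": TCP position; "tool_rot": TCP orientation; "force": force on the tool from outside, world axes, zero at the start; "ft_torque": the same for the moment, N m; "finger_gap": opening from 0.0 (shut) to 1.0 (fully open); "gripper_force": force on a finger pad.
Only numpy, scipy, OpenCV 4.12 (cv2) and the standard library are available. Lean on these libraries where they do the work, as an engineer would, in place of code of your own. Each camera call takes 0.05 s, during which the arm holds its last target. There are 200 camera calls.

## Working session

There is one attempt and no reset: what is moved stays moved. The work goes in short steps, Python scripts to look and compute and a tool call to move; the robot and the scene stay as the last step left them, time stands still between calls to the robot, and variables do not carry over. Pictures are saved under pics/ and viewed, at most 10 in all, crops included, and the job is handed in when it is done.

Besides the shell and the picture viewer there is one more tool, called after "Request:" as name(argument=value, ...), one argument or row to a line, values as JSON. move_arm: Moves the arm, as the interface text tells. Scaled input: -1 to 1 covers 25 mm each way for a shift and 30 degrees each way for a turn. Its arguments: {"type":"object","properties":{"targets":{"type":"array"},"claw":{"type":"number"},"newtons":{"type":"number"}},"required":["targets"]}

```bash
mkdir -p pics; ls
python3 - <<'E'
from station import sensors,cams,manip
import cv2,numpy as np
s=sensors.sense();print(s['t'],s['tcp_pos'],s['tool_rot'],s['finger_gap'],manip.grasp_offset)
for n in("side","top"):
    im=cams.snapshot(n);cv2.imwrite(f"pics/{n}0.png",cv2.resize(im[:,:,::-1],(800,600),interpolation=cv2.INTER_CUBIC));cv2.imwrite(f"pics/{n}0raw.png",im[:,:,::-1])
    m=cams.camera_model(n);print(n,m['fx'],m['fy'],m['cx'],m['cy'],np.round(m['extrinsics'],4).tolist())
E
```

```text
pics
0.0 [ 0.19462845 -0.593156    0.23032962] [ 9.87480085e-01  1.57739867e-01  2.50961583e-05 -1.10208484e-03] 1.0046833646007383 0.0187
side 428.06081323239704 428.06081323239704 254.56429301621492 188.14680926734079 [[0.9724, -0.2332, 0.0051, -0.4955], [-0.1086, -0.4721, -0.8748, 0.1966], [0.2064, 0.8501, -0.4844, 0.9805], [0.0, 0.0, 0.0, 1.0]]
top 370.438322234419 370.438322234419 260.6126967716449 190.178454010185 [[-0.0296, -0.9995, -0.0134, 0.0534], [-0.9837, 0.0315, -0.1772, 0.5528], [0.1775, 0.0079, -0.9841, 0.9758], [0.0, 0.0, 0.0, 1.0]]
```

View pics/side0.png

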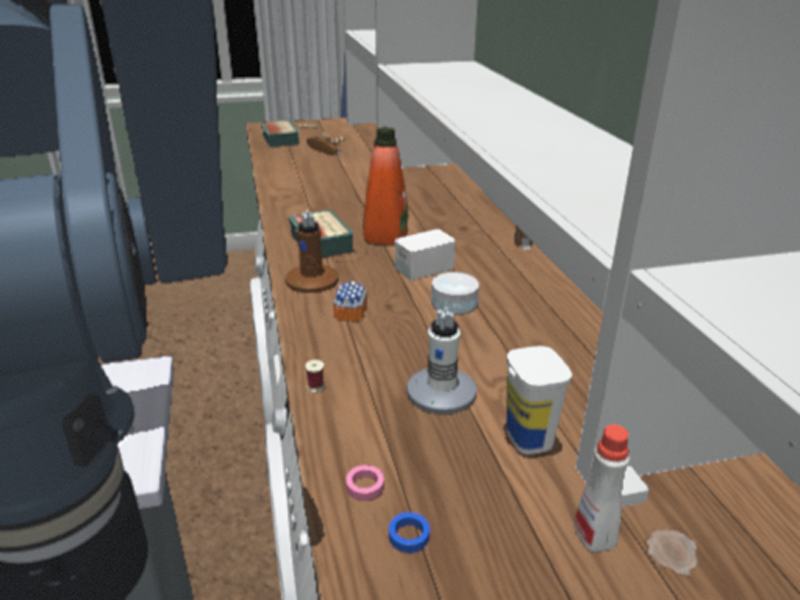

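View pics/top0.png

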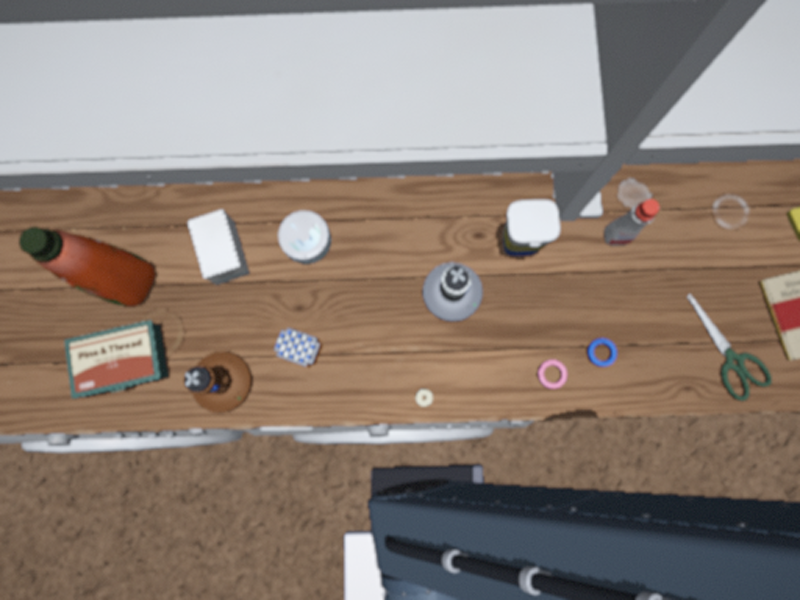

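The side view shows the blue ring at (409,530), shaft tip (445,312), head (350,300), and spool (315,375). In the top view they are at ring (602,352), tip (457,274), head (297,347), and spool (424,397). The shelf's front edge is above and behind the unit.

```bash
cat > h.py <<'E'
import numpy as np,cv2
from station import sensors,cams
def ray(m,u,v):
    E=np.array(m['extrinsics']);R=E[:3,:3];c=-R.T@E[:3,3]
    d=R.T@np.array([(u-m['cx'])/m['fx'],(v-m['cy'])/m['fy'],1]);return c,d/np.linalg.norm(d)
def tri(*rays):
    A=sum(np.eye(3)-np.outer(d,d) for c,d in rays);b=sum((np.eye(3)-np.outer(d,d))@c for c,d in rays)
    p=np.linalg.solve(A,b);return p,[np.linalg.norm((np.eye(3)-np.outer(d,d))@(p-c)) for c,d in rays]
def plane(r,z): c,d=r;return c+d*(z-c[2])/d[2]
def proj(m,p):
    q=np.array(m['extrinsics'])@np.append(p,1);return m['fx']*q[0]/q[2]+m['cx'],m['fy']*q[1]/q[2]+m['cy']
E
python3 - <<'E'
from h import *
S,T=cams.camera_model('side'),cams.camera_model('top');k=.64
for n,a,b in [('ring',(409,530),(602,352)),('tip',(445,312),(457,274)),('collar',(445,327),(456,283)),('stand',(441,390),(453,292)),('headtop',(350,294),(297,347)),('spooltop',(315,366),(424,397)),('tubtop',(537,364),(533,221)),('pot top',(455,286),(304,235)),('shelf corner',(632,275),(606,150))]:
    print(n,*[np.round(x,4) for x in tri(ray(S,a[0]*k,a[1]*k),ray(T,b[0]*k,b[1]*k))])
E
```

```text
ring [ 0.4492 -0.3105  0.0125] [0.0003 0.0003]
tip [ 0.5707 -0.0454  0.1482] [0.001 0.001]
collar [ 0.5663 -0.0462  0.1221] [0.0041 0.0041]
stand [ 0.5684 -0.0481  0.0073] [0.0004 0.0004]
headtop [0.4729 0.2337 0.0398] [0.0002 0.0002]
spooltop [0.379  0.0126 0.0417] [0.0001 0.0001]
tubtop [ 0.6607 -0.1771  0.1305] [0.0009 0.0009]
pot top [0.677  0.222  0.0387] [0.0008 0.0008]
shelf corner [ 0.7177 -0.2533  0.2943] [0.0071 0.0071]
```

Request:
move_arm(
  targets=[
    {"dx":1,"dy":1,"rz":0.33},
    {"dx":1,"dy":1,"rz":0.33},
    {"dx":1,"dy":1,"rz":0.33},
    {"dx":1,"dy":1,"rz":0.33},
    {"dx":1,"dy":1,"rz":0.33},
    {"dx":1,"dy":1,"rz":0.33},
    {"dx":1,"dy":1,"rz":0.33},
    {"dx":1,"dy":1,"rz":0.33},
    {"dx":1,"dy":1,"rz":0.33},
    {"dx":1,"dy":1},
  ],
)

```text
schema error: expected keys dx, dy, dz, rx, ry, rz
```

Run:
```python
from h import *
s=sensors.sense();m=cams.camera_model('wrist');im=cams.snapshot('wrist')
print(s['t'],s['tcp_pos'],s['q'],s['tool_rot'],np.round(m['extrinsics'],3).tolist(),m['fx'])
cv2.imwrite('pics/w1.png',cv2.resize(im[:,:,::-1],(800,600),interpolation=cv2.INTER_CUBIC))
# blue mask ellipse
hsv=cv2.cvtColor(im,cv2.COLOR_RGB2HSV);k=cv2.inRange(hsv,(105,150,50),(130,255,255))
for c in cv2.findContours(k,cv2.RETR_EXTERNAL,cv2.CHAIN_APPROX_NONE)[0]:
    if cv2.contourArea(c)>200:
        e=cv2.fitEllipse(c);print(e,[np.round(plane(ray(m,*e[0]),z),4) for z in(0,.008,.016)])
```

```text
0.1 [ 0.19464212 -0.59325126  0.2304369 ] [-1.43249748e+00  5.28374323e-01  1.43375494e+00 -3.66368105e-06
  1.18140632e+00 -1.78521974e-01] [ 9.87478711e-01  1.57749332e-01  1.78427545e-05 -9.71306634e-04] [[0.311, -0.951, -0.002, -0.624], [-0.903, -0.296, 0.311, -0.04], [-0.296, -0.095, -0.95, 0.381], [0.0, 0.0, 0.0, 1.0]] 304.35854479786383
```

Request:
move_arm(
  targets=[
    {"dx":1,"dy":1,"dz":0,"rx":0,"ry":0,"rz":0.33},
    {"dx":1,"dy":1,"dz":0,"rx":0,"ry":0,"rz":0.33},
    {"dx":1,"dy":1,"dz":0,"rx":0,"ry":0,"rz":0.33},
    {"dx":1,"dy":1,"dz":0,"rx":0,"ry":0,"rz":0.33},
    {"dx":1,"dy":1,"dz":0,"rx":0,"ry":0,"rz":0.33},
    {"dx":1,"dy":1,"dz":0,"rx":0,"ry":0,"rz":0.33},
    {"dx":1,"dy":1,"dz":0,"rx":0,"ry":0,"rz":0.33},
    {"dx":1,"dy":1,"dz":0,"rx":0,"ry":0,"rz":0.33},
    {"dx":1,"dy":1,"dz":0,"rx":0,"ry":0,"rz":0.33},
    {"dx":1,"dy":1,"dz":0,"rx":0,"ry":0,"rz":0},
  ],
)

```text
t: 1.4
tcp_pos: [0.4454, -0.3429, 0.2311]
tool_rot: [0.593, 0.805, 0.0, -0.0]
force: [0.5, 0.7, 0.3]
finger_gap: 1.001
gripper_force: 0.0
```

```bash
cat > ring.py <<'E'
from h import *
import sys
s=sensors.sense();m=cams.camera_model('wrist');im=cams.snapshot('wrist')
print(s['t'],s['tcp_pos'],s['q'],s['tool_rot'],np.linalg.inv(m['extrinsics'])[:3,3])
cv2.imwrite(sys.argv[1],cv2.resize(im[:,:,::-1],(800,600),interpolation=cv2.INTER_CUBIC))
hsv=cv2.cvtColor(im,cv2.COLOR_RGB2HSV);k=cv2.inRange(hsv,(105,150,50),(130,255,255))
for c in cv2.findContours(k,cv2.RETR_EXTERNAL,cv2.CHAIN_APPROX_NONE)[0]:
    if cv2.contourArea(c)>200:
        e=cv2.fitEllipse(c);print(e,[np.round(plane(ray(m,*e[0]),z),4) for z in(0,.008,.016)])
E
python3 ring.py pics/w1.png
```

```text
1.4 [ 0.44535028 -0.34285461  0.23107168] [-8.54878594e-01  4.43209374e-01  1.59253193e+00 -2.28602169e-05
  1.10635667e+00 -1.15691138e+00] [ 5.92675536e-01  8.05441273e-01  4.52907384e-05 -2.48782168e-04] [ 0.42167904 -0.26690838  0.37389975]
((272.49188232421875, 135.96469116210938), (35.740745544433594, 39.78699493408203), 159.6087188720703) [array([ 0.4513, -0.3079,  0.    ]), array([ 0.4507, -0.307 ,  0.008 ]), array([ 0.4501, -0.3062,  0.016 ])]
```

Request:
move_arm(
  targets=[
    {"dx":0.2,"dy":1,"dz":-1,"rx":0,"ry":0,"rz":0},
    {"dx":0,"dy":0.4,"dz":-1,"rx":0,"ry":0,"rz":0},
    {"dx":0,"dy":0,"dz":-1,"rx":0,"ry":0,"rz":0},
    {"dx":0,"dy":0,"dz":-1,"rx":0,"ry":0,"rz":0},
    {"dx":0,"dy":0,"dz":-1,"rx":0,"ry":0,"rz":0},
    {"dx":0,"dy":0,"dz":-0.6,"rx":0,"ry":0,"rz":0},
    {"dx":0,"dy":0,"dz":0,"rx":0,"ry":0,"rz":0},
    {"dx":0,"dy":0,"dz":0,"rx":0,"ry":0,"rz":0},
    {"dx":0,"dy":0,"dz":0,"rx":0,"ry":0,"rz":0},
    {"dx":0,"dy":0,"dz":0,"rx":0,"ry":0,"rz":0},
  ],
  claw=85,
)

```text
t: 2.7
tcp_pos: [0.4501, -0.3092, 0.0921]
tool_rot: [0.593, 0.805, -0.0, 0.001]
force: [0.1, 0.3, -0.0]
finger_gap: 0.849
gripper_force: 0.0
```

```bash
python3 ring.py pics/w2.png
```

```text
2.7 [ 0.45007052 -0.30918745  0.09206385] [-8.06643033e-01  6.27229546e-01  1.74899614e+00  9.26875316e-06
  7.63850687e-01 -1.10773204e+00] [ 5.93062218e-01  8.05156278e-01 -1.26439845e-04  7.47529254e-04] [ 0.42626342 -0.23302163  0.23474444]
((258.47344970703125, 201.31536865234375), (61.68547821044922, 62.106483459472656), 21.937950134277344) [array([ 0.4506, -0.3129,  0.    ]), array([ 0.4498, -0.3102,  0.008 ]), array([ 0.4489, -0.3075,  0.016 ])]
```

View pics/w2.png

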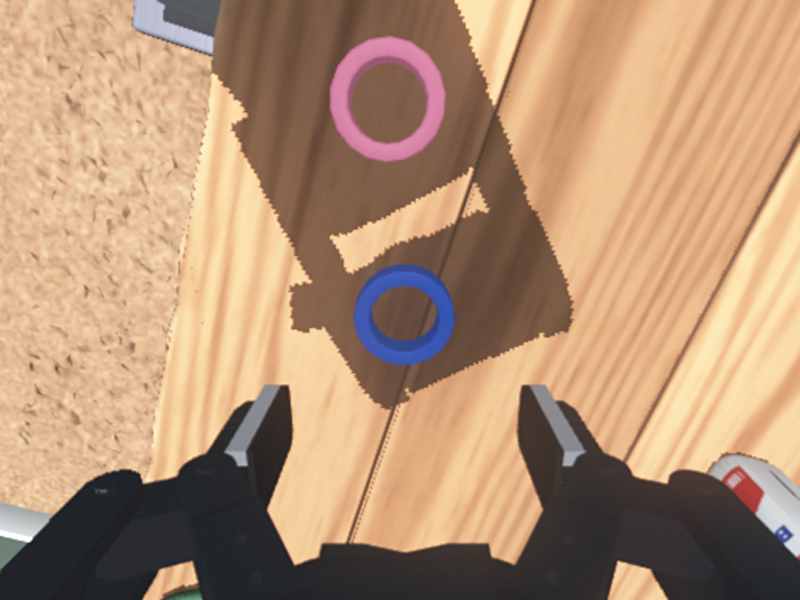

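The wrist view shows the blue ring at (404,315), centred between the fingers at (285,430) and (525,430). The pink ring, at (388,98), is clear of them.

Request:
move_arm(
  targets=[
    {"dx":0,"dy":0,"dz":-1,"rx":0,"ry":0,"rz":0},
    {"dx":0,"dy":0,"dz":-1,"rx":0,"ry":0,"rz":0},
    {"dx":0,"dy":0,"dz":-1,"rx":0,"ry":0,"rz":0},
    {"dx":0,"dy":0,"dz":-0.4,"rx":0,"ry":0,"rz":0},
    {"dx":0,"dy":0,"dz":-0.3,"rx":0,"ry":0,"rz":0},
    {"dx":0,"dy":0,"dz":0,"rx":0,"ry":0,"rz":0},
    {"dx":0,"dy":0,"dz":0,"rx":0,"ry":0,"rz":0},
    {"dx":0,"dy":0,"dz":0,"rx":0,"ry":0,"rz":0},
    {"dx":0,"dy":0,"dz":0,"rx":0,"ry":0,"rz":0},
    {"dx":0,"dy":0,"dz":0,"rx":0,"ry":0,"rz":0},
  ],
)

```text
t: 4.0
tcp_pos: [0.4498, -0.309, -0.001]
tool_rot: [0.593, 0.805, -0.0, 0.0]
force: [-0.5, -0.2, 0.8]
finger_gap: 0.849
gripper_force: 0.0
```

Request:
move_arm(
  targets=[
    {"dx":0,"dy":0,"dz":0,"rx":0,"ry":0,"rz":0},
    {"dx":0,"dy":0,"dz":0,"rx":0,"ry":0,"rz":0},
    {"dx":0,"dy":0,"dz":0,"rx":0,"ry":0,"rz":0},
    {"dx":0,"dy":0,"dz":0,"rx":0,"ry":0,"rz":0},
    {"dx":0,"dy":0,"dz":0,"rx":0,"ry":0,"rz":0},
    {"dx":0,"dy":0,"dz":0,"rx":0,"ry":0,"rz":0},
    {"dx":0,"dy":0,"dz":0,"rx":0,"ry":0,"rz":0},
    {"dx":0,"dy":0,"dz":0,"rx":0,"ry":0,"rz":0},
    {"dx":0,"dy":0,"dz":0,"rx":0,"ry":0,"rz":0},
    {"dx":0,"dy":0,"dz":0,"rx":0,"ry":0,"rz":0},
  ],
  claw=45,
  newtons=30,
)

```text
t: 5.25
tcp_pos: [0.4497, -0.3089, -0.0008]
tool_rot: [0.593, 0.805, -0.0, 0.0]
force: [0.0, 1.4, 5.9]
finger_gap: 0.578
gripper_force: 30.7
```

Request:
move_arm(
  targets=[
    {"dx":0,"dy":0,"dz":0.4,"rx":0,"ry":0,"rz":0},
    {"dx":0,"dy":0,"dz":1,"rx":0,"ry":0,"rz":0},
    {"dx":0,"dy":0,"dz":1,"rx":0,"ry":0,"rz":0},
    {"dx":0,"dy":0,"dz":1,"rx":0,"ry":0,"rz":0},
    {"dx":0,"dy":0,"dz":1,"rx":0,"ry":0,"rz":0},
    {"dx":0,"dy":0.3,"dz":1,"rx":0,"ry":0,"rz":0},
    {"dx":0.5,"dy":0.7,"dz":1,"rx":0,"ry":0,"rz":0},
    {"dx":0.5,"dy":1,"dz":1,"rx":0,"ry":0,"rz":0},
    {"dx":0.5,"dy":1,"dz":0.2,"rx":0,"ry":0,"rz":0},
    {"dx":0.5,"dy":1,"dz":0,"rx":0,"ry":0,"rz":0},
  ],
)

```text
t: 6.5
tcp_pos: [0.5003, -0.2082, 0.1899]
tool_rot: [0.593, 0.805, 0.0, 0.001]
force: [0.1, -0.1, -0.5]
finger_gap: 0.577
gripper_force: 31.2
```

Request:
move_arm(
  targets=[
    {"dx":0.8,"dy":1,"dz":0,"rx":0,"ry":0,"rz":0},
    {"dx":0.8,"dy":1,"dz":0,"rx":0,"ry":0,"rz":0},
    {"dx":0.8,"dy":1,"dz":0,"rx":0,"ry":0,"rz":0},
    {"dx":0.4,"dy":0.3,"dz":0,"rx":0,"ry":0,"rz":0},
    {"dx":0,"dy":0,"dz":0,"rx":0,"ry":0,"rz":0},
    {"dx":0,"dy":0,"dz":0,"rx":0,"ry":0,"rz":0},
    {"dx":0,"dy":0,"dz":0,"rx":0,"ry":0,"rz":0},
    {"dx":0,"dy":0,"dz":0,"rx":0,"ry":0,"rz":0},
    {"dx":0,"dy":0,"dz":0,"rx":0,"ry":0,"rz":0},
    {"dx":0,"dy":0,"dz":0,"rx":0,"ry":0,"rz":0},
  ],
)

```text
t: 7.75
tcp_pos: [0.5696, -0.1265, 0.1888]
tool_rot: [0.593, 0.805, -0.0, -0.0]
force: [-0.5, -0.1, -1.1]
finger_gap: 0.579
gripper_force: 31.2
```

```bash
python3 ring.py pics/w3.png
```

```text
7.75 [ 0.56963923 -0.12650928  0.18882587] [-4.09927220e-01  5.23745487e-01  1.58202410e+00 -9.70859569e-06
  1.03586746e+00 -7.10741839e-01] [ 5.93168158e-01  8.05078590e-01 -9.02400968e-06 -2.07032100e-05] [ 0.54603264 -0.05048578  0.33162908]
((256.39202880859375, 263.25152587890625), (85.00778198242188, 92.56075286865234), 36.042423248291016) [array([ 0.6016, -0.2415,  0.    ]), array([ 0.6002, -0.2369,  0.008 ]), array([ 0.5989, -0.2323,  0.016 ])]
```

View pics/w3.png

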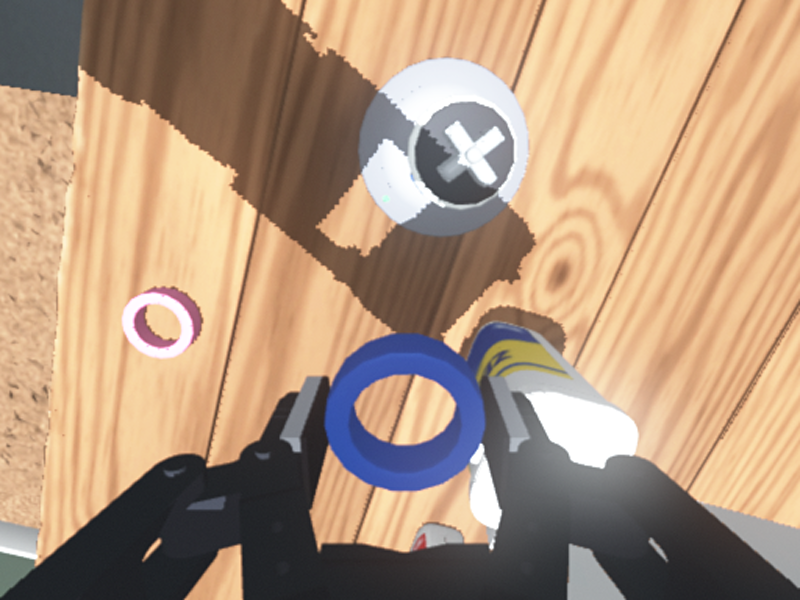

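The ring hangs level in the fingers, centred at (405,412). The shaft's plus is at about (472,153). I'll enlarge that part.

Run:
```python
from h import *
im=cv2.imread('pics/w3.png')
cv2.imwrite('pics/w3c.png',cv2.resize(im[80:230,380:560],(720,600),interpolation=cv2.INTER_CUBIC))
m=cams.camera_model('wrist')
for z in(.189,.197,.205): print(plane(ray(m,256.4,263.25),z))
print(plane(ray(m,474*.64,154*.64),.156),proj(m,[.5696,-.1265,.189]))
```

```text
[ 0.56995027 -0.13255419  0.189     ]
[ 0.56860987 -0.12794734  0.197     ]
[ 0.56726946 -0.12334048  0.205     ]
[ 0.56995747 -0.04533548  0.156     ] (np.float64(259.13406630613144), np.float64(253.4177049453212))
```

View pics/w3c.png

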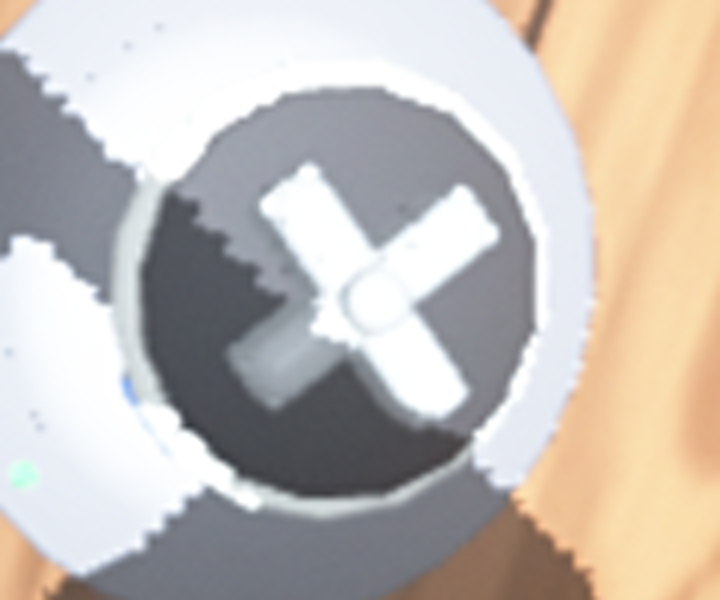

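Run:
```python
from h import *
m=cams.camera_model('wrist')
f=lambda x,y,z:plane(ray(m,(380+x/4)*.64,(80+y/4)*.64),z)
print('pilot',f(380,298,.156),'collar',f(338,292,.126))
a,b,c,d=[f(*p,.149) for p in((285,183),(450,403),(482,211),(252,378))]
for p,q in((a,b),(c,d)): v=p-q;print(np.degrees(np.arctan2(v[1],v[0])),np.linalg.norm(v),(p+q)/2)
S=cams.camera_model('side');T=cams.camera_model('top')
print(tri(ray(m,(380+95)*.64,(80+74.5)*.64),ray(S,445*.64,312*.64),ray(T,457*.64,274*.64)))
```

```text
pilot [ 0.57035124 -0.0453898   0.156     ] collar [ 0.57016512 -0.04525294  0.126     ]
146.88144508542533 0.024987953381911093 [ 0.57025647 -0.04523218  0.149     ]
52.74398779785396 0.025108270686140324 [ 0.56997902 -0.04538324  0.149     ]
(array([ 0.57094904, -0.04526885,  0.14809916]), [np.float64(0.0005014200303686683), np.float64(0.0012222171211386126), np.float64(0.0007871972658028594)])
```

Request:
move_arm(
  targets=[
    {"dx":0.06,"dy":1,"dz":0,"rx":0,"ry":0,"rz":0},
    {"dx":0,"dy":1,"dz":0,"rx":0,"ry":0,"rz":0},
    {"dx":0,"dy":0.8,"dz":0,"rx":0,"ry":0,"rz":0},
    {"dx":0,"dy":0.46,"dz":0,"rx":0,"ry":0,"rz":0},
    {"dx":0,"dy":0,"dz":0,"rx":0,"ry":0,"rz":0},
    {"dx":0,"dy":0,"dz":0,"rx":0,"ry":0,"rz":0},
    {"dx":0,"dy":0,"dz":-0.6,"rx":0,"ry":0,"rz":0},
    {"dx":0,"dy":0,"dz":-0.6,"rx":0,"ry":0,"rz":0},
    {"dx":0,"dy":0,"dz":-0.6,"rx":0,"ry":0,"rz":0},
    {"dx":0,"dy":0,"dz":0,"rx":0,"ry":0,"rz":0},
  ],
)

```text
t: 9.05
tcp_pos: [0.5699, -0.0447, 0.1417]
tool_rot: [0.593, 0.805, -0.001, -0.002]
force: [0.0, 0.3, -1.1]
finger_gap: 0.577
gripper_force: 31.2
```

```bash
python3 ring.py pics/w4.png; python3 -c "
from station import sensors;s=sensors.sense();print(s['force'],s['gripper_force'])"
```

```text
9.05 [ 0.56985801 -0.0446621   0.14169743] [-2.73641930e-01  5.76438772e-01  1.64809579e+00 -9.03468746e-06
  9.21461556e-01 -5.74431144e-01] [ 5.93176734e-01  8.05069260e-01 -7.81778173e-04 -2.05826521e-03] [0.54684509 0.03117305 0.2846936 ]
((260.7020568847656, 266.4010314941406), (95.61129760742188, 113.05394744873047), 132.50332641601562) [array([ 0.5987, -0.1345,  0.    ]), array([ 0.5973, -0.1298,  0.008 ]), array([ 0.5958, -0.1252,  0.016 ])]
[ 0.42636314  0.12371769 -1.02523033] 31.19583230931312
```

View pics/w4.png

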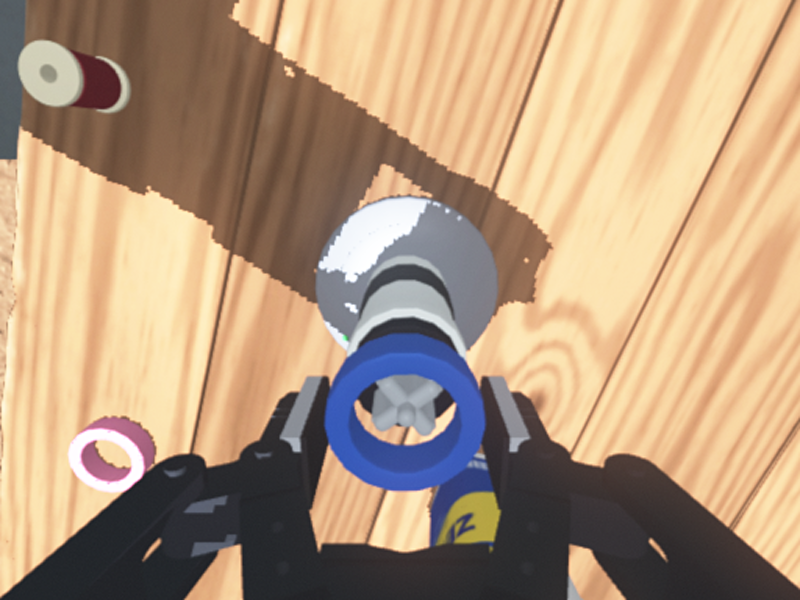

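The ring surrounds the splines, centred at (405,408). I'll lower it the last 14 mm and let go.

Request:
move_arm(
  targets=[
    {"dx":0,"dy":0,"dz":-0.3,"rx":0,"ry":0,"rz":0},
    {"dx":0,"dy":0,"dz":-0.2,"rx":0,"ry":0,"rz":0},
    {"dx":0,"dy":0,"dz":-0.1,"rx":0,"ry":0,"rz":0},
    {"dx":0,"dy":0,"dz":0,"rx":0,"ry":0,"rz":0},
    {"dx":0,"dy":0,"dz":0,"rx":0,"ry":0,"rz":0},
    {"dx":0,"dy":0,"dz":0,"rx":0,"ry":0,"rz":0},
    {"dx":0,"dy":0,"dz":0,"rx":0,"ry":0,"rz":0},
    {"dx":0,"dy":0,"dz":0,"rx":0,"ry":0,"rz":0},
    {"dx":0,"dy":0,"dz":0,"rx":0,"ry":0,"rz":0},
    {"dx":0,"dy":0,"dz":0,"rx":0,"ry":0,"rz":0},
  ],
)

```text
t: 10.35
tcp_pos: [0.5712, -0.0449, 0.1288]
tool_rot: [0.593, 0.805, -0.0, -0.0]
force: [-0.9, -0.7, 0.5]
finger_gap: 0.577
gripper_force: 31.2
```

Request:
move_arm(
  targets=[
    {"dx":0,"dy":0,"dz":0,"rx":0,"ry":0,"rz":0},
    {"dx":0,"dy":0,"dz":0,"rx":0,"ry":0,"rz":0},
    {"dx":0,"dy":0,"dz":0,"rx":0,"ry":0,"rz":0},
    {"dx":0,"dy":0,"dz":0,"rx":0,"ry":0,"rz":0},
    {"dx":0,"dy":0,"dz":0.4,"rx":0,"ry":0,"rz":0},
    {"dx":0,"dy":0,"dz":0.8,"rx":0,"ry":0,"rz":0},
    {"dx":0,"dy":0,"dz":1,"rx":0,"ry":0,"rz":0},
    {"dx":0,"dy":0,"dz":1,"rx":0,"ry":0,"rz":0},
    {"dx":0,"dy":0,"dz":0,"rx":0,"ry":0,"rz":0},
    {"dx":0,"dy":0,"dz":0,"rx":0,"ry":0,"rz":0},
  ],
  claw=85,
)

```text
t: 11.6
tcp_pos: [0.5707, -0.0447, 0.2085]
tool_rot: [0.593, 0.805, -0.0, -0.0]
force: [0.0, -1.4, -0.1]
finger_gap: 0.854
gripper_force: 0.0
```

```bash
python3 ring.py pics/w5.png;python3 - <<'E'
from h import *
m=cams.camera_model('wrist')
print(proj(m,[.5702,-.0453,.142]),proj(m,[.5702,-.0453,.134]))
S=cams.camera_model('side');im=cams.snapshot('side')[:,:,::-1]
u,v=map(int,proj(S,[.57,-.045,.13]));a=cv2.resize(im[v-50:v+60,u-50:u+50],(400,440),interpolation=cv2.INTER_CUBIC)
b=cv2.resize(cv2.imread('pics/w5.png')[200:600,200:600],(400,440));cv2.imwrite('pics/c5.png',np.hstack([a,b]))
print(u,v)
E
```

```text
11.6 [ 0.57072837 -0.04472724  0.20849813] [-2.73330067e-01  4.84903843e-01  1.59037938e+00 -1.84299106e-05
  1.06704181e+00 -5.74404802e-01] [ 5.93061815e-01  8.05156847e-01 -1.37070509e-04 -3.39663551e-04] [0.54719439 0.03124981 0.35132676]
((259.3280334472656, 206.10536193847656), (63.04515838623047, 63.62662887573242), 26.67815589904785) [array([ 0.5858, -0.0935,  0.    ]), array([ 0.5849, -0.0906,  0.008 ]), array([ 0.5841, -0.0878,  0.016 ])]
(np.float64(258.8171803866559), np.float64(209.29676721247688)) (np.float64(258.84483470803303), np.float64(205.52230354151848))
284 206
```

View pics/c5.png

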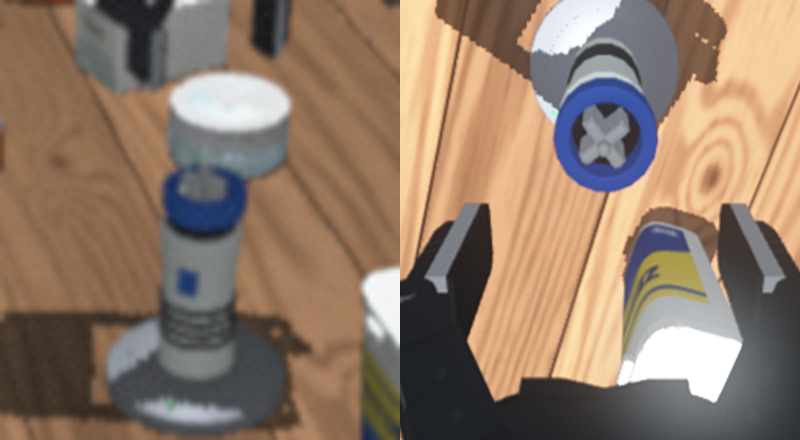

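The ring lies flat on the collar, centred on the shaft. Next is the head.

Request:
move_arm(
  targets=[
    {"dx":-0.4,"dy":1,"dz":0,"rx":0,"ry":0,"rz":0},
    {"dx":-0.4,"dy":1,"dz":0,"rx":0,"ry":0,"rz":0},
    {"dx":-0.4,"dy":1,"dz":0,"rx":0,"ry":0,"rz":0},
    {"dx":-0.4,"dy":1,"dz":0,"rx":0,"ry":0,"rz":0},
    {"dx":-0.4,"dy":1,"dz":0,"rx":0,"ry":0,"rz":0},
    {"dx":-0.4,"dy":1,"dz":-0.4,"rx":0,"ry":0,"rz":0},
    {"dx":-0.4,"dy":1,"dz":-0.5,"rx":0,"ry":0,"rz":0},
    {"dx":-0.6,"dy":1,"dz":-0.4,"rx":0,"ry":0,"rz":0},
    {"dx":-0.6,"dy":1,"dz":0,"rx":0,"ry":0,"rz":0},
    {"dx":0,"dy":0.6,"dz":0,"rx":0,"ry":0,"rz":0},
  ],
  claw=100,
)

```text
t: 12.95
tcp_pos: [0.4695, 0.1959, 0.1753]
tool_rot: [0.593, 0.806, -0.001, -0.001]
force: [0.1, 0.6, -0.1]
finger_gap: 0.999
gripper_force: 0.0
```

Run:
```python
from h import *
import time,json
s=sensors.sense();m=cams.camera_model('wrist');im=cams.snapshot('wrist')
print(s['t'],s['tcp_pos'],s['qd'].max() if hasattr(s['qd'],'max') else 0)
json.dump({k:np.array(v).tolist() for k,v in m.items()},open('m6.json','w'))
cv2.imwrite('pics/w6.png',cv2.resize(im[:,:,::-1],(800,600),interpolation=cv2.INTER_CUBIC))
```

```text
12.95 [0.46946083 0.19594548 0.17529245] 0.2344555769618288
```

View pics/w6.png

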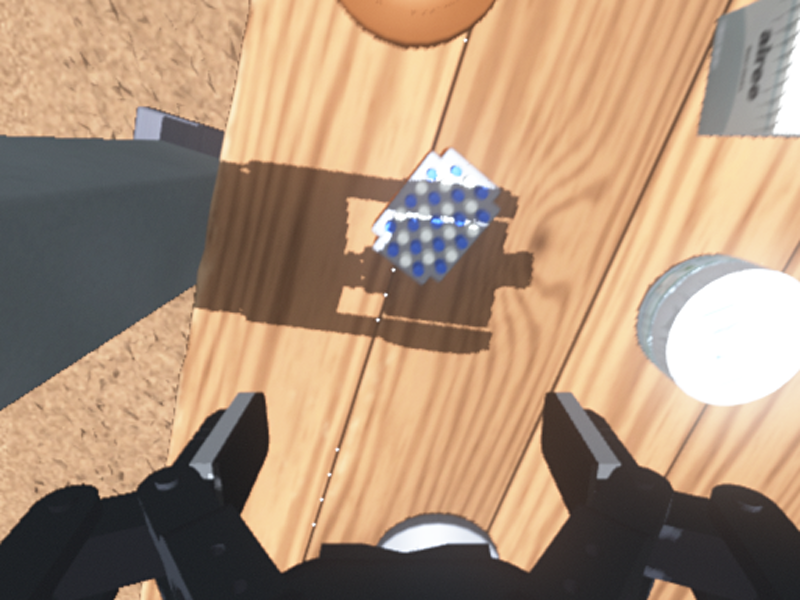

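The head is centred at (437,217), with its long axis running up to the right. I'll enlarge it.

Run:
```python
import cv2
im=cv2.imread('pics/w6.png')
cv2.imwrite('pics/w6c.png',cv2.resize(im[140:300,360:520],(600,600),interpolation=cv2.INTER_CUBIC))
```

```text
(no output)
```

View pics/w6c.png

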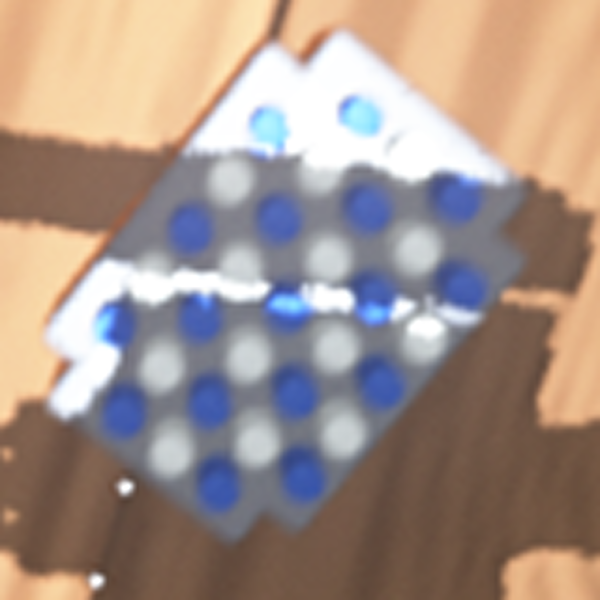

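The crop shows corners of the two long sides at (45,330)–(275,42) and (295,530)–(525,265). The ends are at (340,32)–(525,185) and (50,410)–(235,540).

Run:
```python
from h import *
import json
m={k:np.array(v) for k,v in json.load(open('m6.json')).items()}
def f(x,y,z):return plane(ray(m,(360+x*160/600)*.64,(140+y*160/600)*.64),z)[:2]
S=cams.camera_model('side');T=cams.camera_model('top')
ang=lambda v:np.degrees(np.arctan2(v[1],v[0]))
for z in(.034,.047):
    a,b,c,d,e,g,h,i=[f(*p,z) for p in((45,330),(275,42),(295,530),(525,265),(340,32),(525,185),(50,410),(235,540))]
    L1,L2,E1,E2=b-a,d-c,g-e,i-h
    print(z,'long ang',ang(L1),ang(L2),'end',ang(E1),ang(E2),'lens',*[round(np.linalg.norm(v),4) for v in(L1,L2,E1,E2)])
    u=(L1+L2);u/=np.linalg.norm(u);n=np.array([-u[1],u[0]])
    print(' width',abs(((a+b)-(c+d))/2@n),'length',abs(((e+g)-(h+i))/2@u),'centre',(a+b+c+d)/4,(e+g+h+i)/4)
    # dots rows: along end dir & long dir
    p=[f(*q,z) for q in((268,125),(459,288),(111,322),(301,475),(358,115),(125,411),(459,197),(219,484))]
    print(' dots',ang(p[1]-p[0]),ang(p[3]-p[2]),ang(p[4]-p[5]),ang(p[6]-p[7]),(p[4]+p[5]+p[6]+p[7])/4)
```

```text
0.034 long ang 67.94728785442982 68.12657890894855 end -20.28658812238558 -18.575375706192908 lens 0.0566 0.0558 0.0371 0.0372
 width 0.05222984561211075 length 0.07302023671571765 centre [0.47484322 0.23860185] [0.47484145 0.23835757]
 dots -21.832470410731357 -21.743892636118733 69.22803560587786 68.48714011152919 [0.47574769 0.23743868]
0.047 long ang 67.9472878544298 68.12657890894853 end -20.286588122385584 -18.57537570619287 lens 0.054 0.0533 0.0354 0.0355
 width 0.04984001598889945 length 0.06967912163578606 centre [0.47353222 0.24013126] [0.47353053 0.23989816]
 dots -21.83247041073135 -21.743892636118712 69.22803560587788 68.48714011152923 [0.47439531 0.23902131]
```

Request:
move_arm(
  targets=[
    {"dx":0.22,"dy":0.7,"dz":0,"rx":0,"ry":0,"rz":-0.32},
    {"dx":0,"dy":1,"dz":0,"rx":0,"ry":0,"rz":-0.32},
    {"dx":0,"dy":0,"dz":0,"rx":0,"ry":0,"rz":-0.32},
    {"dx":0,"dy":0,"dz":-1,"rx":0,"ry":0,"rz":-0.33},
    {"dx":0,"dy":0,"dz":-1,"rx":0,"ry":0,"rz":0},
    {"dx":0,"dy":0,"dz":-1,"rx":0,"ry":0,"rz":0},
    {"dx":0,"dy":0,"dz":0,"rx":0,"ry":0,"rz":0},
    {"dx":0,"dy":0,"dz":0,"rx":0,"ry":0,"rz":0},
    {"dx":0,"dy":0,"dz":0,"rx":0,"ry":0,"rz":0},
    {"dx":0,"dy":0,"dz":0,"rx":0,"ry":0,"rz":0},
  ],
)

```text
t: 14.25
tcp_pos: [0.4773, 0.2378, 0.1022]
tool_rot: [0.826, 0.563, 0.001, 0.0]
force: [0.2, -0.6, 0.9]
finger_gap: 0.998
gripper_force: 0.0
```

```bash
cat > dots.py <<'E'
from h import *
import sys
s=sensors.sense();m=cams.camera_model('wrist');im=cams.snapshot('wrist')
p=np.array(s['tcp_pos']);q=s['tool_rot'];a=2*np.degrees(np.arctan2(q[1],q[0]))-90
print(s['t'],p.round(4),'closing',a,'q6',s['q'][5],'gap',s['finger_gap'])
cv2.imwrite(sys.argv[1],im[:,:,::-1])
h=float(sys.argv[2])  # dot height, world
E=np.array(m['extrinsics'])
k=cv2.inRange(cv2.cvtColor(im,cv2.COLOR_RGB2HSV),(105,120,40),(130,255,255))
u0,v0=proj(m,[*p[:2],h]);n,l,st,c=cv2.connectedComponentsWithStats(k)
C=[(c[i],st[i,4]) for i in range(1,n) if st[i,4]>8 and np.hypot(c[i][0]-u0,c[i][1]-v0)<75]
P=np.array([plane(ray(m,*x),h)[:2]-p[:2] for x,_ in C])
t=np.radians(a);R=np.array([[-np.sin(t),np.cos(t)],[np.cos(t),np.sin(t)]])
Q=P@R.T*1000  # along head y, along closing axis
for x,(_,ar) in sorted(zip(Q.round(1).tolist(),C)):print(x,ar)
print('mid',(Q.max(0)+Q.min(0))/2,'mean',Q.mean(0),len(Q))
E
python3 dots.py pics/d1.png .045
```

```text
14.25 [0.4773 0.2378 0.1022] closing -21.449603618456337 q6 0.6268425045534732 gap 0.9978000323529427
[-29.0, 6.4] 80
[-27.5, -12.2] 43
[-19.3, -2.9] 93
[-19.3, 15.7] 90
[-18.4, -21.6] 60
[-9.9, -12.3] 93
[-9.8, 6.3] 94
[-0.3, -21.6] 99
[-0.3, -2.9] 98
[-0.2, 15.7] 98
[9.3, -12.4] 98
[9.3, 6.2] 101
[18.6, -3.0] 99
[18.7, -21.6] 103
[18.8, 15.6] 102
[27.9, -12.4] 100
[28.0, 6.2] 101
mid [-0.48846657 -2.94670013] mean [-0.20560241 -2.97549097] 17
```

Request:
move_arm(
  targets=[
    {"dx":-0.11,"dy":0.04,"dz":0,"rx":0,"ry":0,"rz":0},
    {"dx":0,"dy":0,"dz":-1,"rx":0,"ry":0,"rz":0},
    {"dx":0,"dy":0,"dz":-1,"rx":0,"ry":0,"rz":0},
    {"dx":0,"dy":0,"dz":-1,"rx":0,"ry":0,"rz":0},
    {"dx":0,"dy":0,"dz":-0.7,"rx":0,"ry":0,"rz":0},
    {"dx":0,"dy":0,"dz":-0.24,"rx":0,"ry":0,"rz":0},
    {"dx":0,"dy":0,"dz":0,"rx":0,"ry":0,"rz":0},
    {"dx":0,"dy":0,"dz":0,"rx":0,"ry":0,"rz":0},
    {"dx":0,"dy":0,"dz":0,"rx":0,"ry":0,"rz":0},
    {"dx":0,"dy":0,"dz":0,"rx":0,"ry":0,"rz":0},
  ],
)

```text
t: 15.55
tcp_pos: [0.4743, 0.2387, 0.0033]
tool_rot: [0.826, 0.563, 0.0, 0.0]
force: [0.6, 0.2, -1.2]
finger_gap: 0.999
gripper_force: 0.0
```

Request:
move_arm(
  targets=[
    {"dx":0,"dy":0,"dz":0,"rx":0,"ry":0,"rz":0},
    {"dx":0,"dy":0,"dz":0,"rx":0,"ry":0,"rz":0},
    {"dx":0,"dy":0,"dz":0,"rx":0,"ry":0,"rz":0},
    {"dx":0,"dy":0,"dz":0,"rx":0,"ry":0,"rz":0},
    {"dx":0,"dy":0,"dz":0,"rx":0,"ry":0,"rz":0},
    {"dx":0,"dy":0,"dz":0,"rx":0,"ry":0,"rz":0},
    {"dx":0,"dy":0,"dz":0,"rx":0,"ry":0,"rz":0},
    {"dx":0,"dy":0,"dz":0,"rx":0,"ry":0,"rz":0},
    {"dx":0,"dy":0,"dz":0,"rx":0,"ry":0,"rz":0},
    {"dx":0,"dy":0,"dz":0,"rx":0,"ry":0,"rz":0},
  ],
  claw=45,
  newtons=50,
)

```text
t: 16.8
tcp_pos: [0.4741, 0.2387, 0.0031]
tool_rot: [0.826, 0.563, 0.0, 0.0]
force: [-0.5, -0.1, 5.8]
finger_gap: 0.621
gripper_force: 53.5
```

```bash
python3 dots.py pics/d2.png .047
```

```text
16.8 [0.4741 0.2387 0.0031] closing -21.447438051173307 q6 0.630014552374745 gap 0.6206211291089845
[-17.6, -0.2] 249
[-15.3, -17.8] 211
[-15.2, 17.4] 208
[-8.1, -9.3] 298
[-8.1, 8.9] 294
[1.2, -0.3] 306
[1.8, -18.2] 345
[1.9, 17.8] 336
[10.8, -9.3] 339
[10.9, 8.8] 339
[20.2, -0.3] 353
[21.4, -18.2] 462
[21.5, 17.7] 456
[30.4, 8.7] 443
mid [ 6.40016856 -0.21629933] mean [3.98663874 0.40920098] 14
```

Request:
move_arm(
  targets=[
    {"dx":0,"dy":0,"dz":0.5,"rx":0,"ry":0,"rz":0},
    {"dx":0,"dy":0,"dz":1,"rx":0,"ry":0,"rz":0},
    {"dx":0,"dy":0,"dz":1,"rx":0,"ry":0,"rz":0},
    {"dx":0,"dy":0,"dz":1,"rx":0,"ry":0,"rz":0},
    {"dx":0,"dy":-0.5,"dz":1,"rx":0,"ry":0,"rz":0},
    {"dx":0,"dy":-1,"dz":1,"rx":0,"ry":0,"rz":0},
    {"dx":0.3,"dy":-1,"dz":1,"rx":0,"ry":0,"rz":-0.15},
    {"dx":0.3,"dy":-1,"dz":1,"rx":0,"ry":0,"rz":-0.15},
    {"dx":0.3,"dy":-1,"dz":0,"rx":0,"ry":0,"rz":-0.15},
    {"dx":0.3,"dy":-1,"dz":0,"rx":0,"ry":0,"rz":0},
  ],
)

```text
t: 18.1
tcp_pos: [0.5038, 0.1003, 0.191]
tool_rot: [0.887, 0.462, 0.0, 0.0]
force: [0.5, 0.6, -1.4]
finger_gap: 0.622
gripper_force: 53.0
```

Request:
move_arm(
  targets=[
    {"dx":0.3,"dy":-1,"dz":0,"rx":0,"ry":0,"rz":0},
    {"dx":0.3,"dy":-1,"dz":0,"rx":0,"ry":0,"rz":0},
    {"dx":0.3,"dy":-1,"dz":0,"rx":0,"ry":0,"rz":0},
    {"dx":0,"dy":-1,"dz":0,"rx":0,"ry":0,"rz":0},
    {"dx":0,"dy":-1,"dz":0,"rx":0,"ry":0,"rz":0},
    {"dx":0,"dy":-1,"dz":0,"rx":0,"ry":0,"rz":0},
    {"dx":0,"dy":-1,"dz":0,"rx":0,"ry":0,"rz":0},
    {"dx":0,"dy":-1,"dz":0,"rx":0,"ry":0,"rz":0},
    {"dx":0,"dy":-0.3,"dz":0,"rx":0,"ry":0,"rz":0},
    {"dx":0,"dy":0,"dz":0,"rx":0,"ry":0,"rz":0},
  ],
)

```text
t: 19.35
tcp_pos: [0.5261, -0.1062, 0.1903]
tool_rot: [0.887, 0.462, -0.0, -0.0]
force: [-0.5, 0.2, -1.9]
finger_gap: 0.622
gripper_force: 53.0
```

```bash
python3 - <<'E'
from h import *
import json
s=sensors.sense();m=cams.camera_model('wrist');im=cams.snapshot('wrist')
q=s['tool_rot'];print(s['t'],s['tcp_pos'],2*np.degrees(np.arctan2(q[1],q[0]))-90,np.abs(s['qd']).max(),s['gripper_force'])
json.dump({k:np.array(v).tolist() for k,v in m.items()},open('m7.json','w'))
u,v=proj(m,[.5702,-.0453,.149]);u=int(u);v=int(v);print(u,v)
u=min(max(u,40),472);v=max(v,38);print('crop',u-40,v-38)
cv2.imwrite('pics/w7raw.png',im[:,:,::-1]);cv2.imwrite('pics/w7.png',cv2.resize(im[v-38:v+37,u-40:u+40,::-1],(640,600),interpolation=cv2.INTER_CUBIC))
E
python3 dots.py pics/d3.png .235
```

```text
19.35 [ 0.52609966 -0.10622437  0.1902617 ] -35.001941985589355 0.019302514507231094 52.98519551753998
261 102
crop 221 64
19.4 [ 0.5261 -0.1057  0.1903] closing -34.95927217868509 q6 0.20292956188571568 gap 0.623043390476358
[-16.6, -0.2] 257
[-14.4, -17.5] 209
[-14.2, 17.3] 219
[-7.3, -9.1] 304
[-7.2, 8.9] 308
[1.9, -0.2] 317
[2.5, -18.0] 353
[2.6, 17.7] 347
[11.5, -9.1] 351
[11.6, 8.8] 352
[20.7, -0.1] 367
[22.0, -18.0] 465
[22.0, 17.6] 460
mid [ 2.69859107 -0.14724691] mean [ 2.70133978 -0.14385987] 13
```

View pics/w7.png

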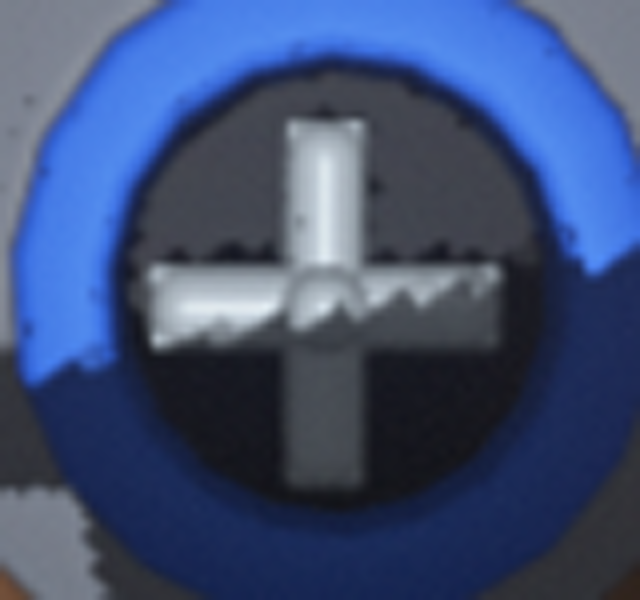

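The crop shows the plus square to the image, centred at (324,305). The arms span x 148–500 and y 118–490, so the yaw is already aligned.

Run:
```python
from h import *
import json
m={k:np.array(v) for k,v in json.load(open('m7.json')).items()}
f=lambda x,y,z:plane(ray(m,221+(x+.5)/8-.5,64+(y+.5)/8-.5),z)
for n,x,y,z in(('cross',324,305,.149),('cross',324,305,.148),('pilot',325,308,.156)):
    c=f(x,y,z);print(n,c)
for (a,b) in(((148,305),(500,305)),((326,118),(324,490))):
    v=f(*b,.149)-f(*a,.149);print(np.degrees(np.arctan2(v[1],v[0])),np.linalg.norm(v))
c=f(324,305,.149);t=np.radians(-35);d=c[:2]-[.5261,-.1062]
print('along heady',d@[-np.sin(t),np.cos(t)],'closing',d@[np.cos(t),np.sin(t)])
```

```text
cross [ 0.57028861 -0.0451295   0.149     ]
cross [ 0.57028037 -0.04515124  0.148     ]
pilot [ 0.57028875 -0.04518133  0.156     ]
-35.06053293357738 0.025479468054914984
-125.24413684032862 0.025788387165877783
along heady 0.07537157572741278 closing 0.0011685901349487047
```

Request:
move_arm(
  targets=[
    {"dx":0.7,"dy":0.9,"dz":0,"rx":0,"ry":0,"rz":0},
    {"dx":0.7,"dy":0.9,"dz":0,"rx":0,"ry":0,"rz":0},
    {"dx":0.36,"dy":0.62,"dz":0,"rx":0,"ry":0,"rz":0},
    {"dx":0,"dy":0,"dz":0,"rx":0,"ry":0,"rz":0},
    {"dx":0,"dy":0,"dz":-0.5,"rx":0,"ry":0,"rz":0},
    {"dx":0,"dy":0,"dz":-0.46,"rx":0,"ry":0,"rz":0},
    {"dx":0,"dy":0,"dz":0,"rx":0,"ry":0,"rz":0},
    {"dx":0,"dy":0,"dz":0,"rx":0,"ry":0,"rz":0},
    {"dx":0,"dy":0,"dz":0,"rx":0,"ry":0,"rz":0},
    {"dx":0,"dy":0,"dz":0,"rx":0,"ry":0,"rz":0},
  ],
)

```text
t: 20.7
tcp_pos: [0.5707, -0.046, 0.1667]
tool_rot: [0.887, 0.462, 0.0, 0.0]
force: [-0.8, -0.5, -1.0]
finger_gap: 0.622
gripper_force: 53.0
```

Request:
move_arm(
  targets=[
    {"dx":0,"dy":0,"dz":-0.1,"rx":0,"ry":0,"rz":0},
    {"dx":0,"dy":0,"dz":-0.1,"rx":0,"ry":0,"rz":0},
    {"dx":0,"dy":0,"dz":-0.1,"rx":0,"ry":0,"rz":0},
    {"dx":0,"dy":0,"dz":-0.1,"rx":0,"ry":0,"rz":0},
    {"dx":0,"dy":0,"dz":-0.1,"rx":0,"ry":0,"rz":0},
    {"dx":0,"dy":0,"dz":-0.1,"rx":0,"ry":0,"rz":0},
    {"dx":0,"dy":0,"dz":-0.05,"rx":0,"ry":0,"rz":0},
    {"dx":0,"dy":0,"dz":-0.05,"rx":0,"ry":0,"rz":0},
    {"dx":0,"dy":0,"dz":0,"rx":0,"ry":0,"rz":0},
    {"dx":0,"dy":0,"dz":0,"rx":0,"ry":0,"rz":0},
  ],
)

```text
t: 21.95
tcp_pos: [0.5708, -0.0457, 0.1488]
tool_rot: [0.887, 0.462, 0.0, 0.0]
force: [1.4, 1.8, -2.9]
finger_gap: 0.62
gripper_force: 53.0
```

Request:
move_arm(
  targets=[
    {"dx":0.01,"dy":0.015,"dz":-0.05,"rx":0,"ry":0,"rz":0},
    {"dx":0,"dy":0,"dz":-0.05,"rx":0,"ry":0,"rz":0},
    {"dx":0,"dy":0,"dz":0,"rx":0,"ry":0,"rz":0},
    {"dx":0,"dy":0,"dz":0,"rx":0,"ry":0,"rz":0},
    {"dx":0,"dy":0,"dz":-0.05,"rx":0,"ry":0,"rz":0},
    {"dx":0,"dy":0,"dz":-0.05,"rx":0,"ry":0,"rz":0},
    {"dx":0,"dy":0,"dz":-0.05,"rx":0,"ry":0,"rz":0},
    {"dx":0,"dy":0,"dz":-0.05,"rx":0,"ry":0,"rz":0},
    {"dx":0,"dy":0,"dz":0,"rx":0,"ry":0,"rz":0},
    {"dx":0,"dy":0,"dz":0,"rx":0,"ry":0,"rz":0},
  ],
)

```text
t: 23.2
tcp_pos: [0.5707, -0.0455, 0.1415]
tool_rot: [0.887, 0.462, 0.0, 0.0]
force: [-0.7, 1.2, 4.4]
finger_gap: 0.625
gripper_force: 53.3
```

Request:
move_arm(
  targets=[
    {"dx":0,"dy":0,"dz":-0.05,"rx":0,"ry":0,"rz":0},
    {"dx":0,"dy":0,"dz":-0.05,"rx":0,"ry":0,"rz":0},
    {"dx":0,"dy":0,"dz":-0.05,"rx":0,"ry":0,"rz":0},
    {"dx":0,"dy":0,"dz":-0.05,"rx":0,"ry":0,"rz":0},
    {"dx":0,"dy":0,"dz":-0.05,"rx":0,"ry":0,"rz":0},
    {"dx":0,"dy":0,"dz":-0.02,"rx":0,"ry":0,"rz":0},
    {"dx":0,"dy":0,"dz":-0.02,"rx":0,"ry":0,"rz":0},
    {"dx":0,"dy":0,"dz":0,"rx":0,"ry":0,"rz":0},
    {"dx":0,"dy":0,"dz":0,"rx":0,"ry":0,"rz":0},
    {"dx":0,"dy":0,"dz":0,"rx":0,"ry":0,"rz":0},
  ],
)

```text
t: 24.45
tcp_pos: [0.5708, -0.0455, 0.1351]
tool_rot: [0.887, 0.462, 0.0, 0.0]
force: [-1.9, 1.0, 10.3]
finger_gap: 0.624
gripper_force: 54.4
```

The TCP height of 0.135 m puts the head at 132 mm. About 12 N of push exceeds the spring's 9 N, so the collar is at its stop.

```bash
python3 -c "
from station import order;print(order.sign_off())"
```

```text
the job is handed in; nothing more can be done
None
```

The splash ring was placed flat on the collar and released, the brush head is meshed and still gripped, pressing the collar to its stop (about 12 N, head at 132 mm), and the job was handed in at about 24.5 s; no verdict was returned.

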